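# Load the infrared dryer with lidded jars

### The arm

A 6-joint arm with a two-finger parallel gripper is mounted at the origin on the work surface. World frame = base frame: x ahead of the robot, y to its left, z up, the work surface at z = 0. Lengths are in mm, angles in degrees, forces in N, time in s.
With the tool pointing down it reaches from about 275 to 725 mm from the base axis. Payload 5.6 kg.
Tool frame: the origin (TCP) lies midway between the tips of the shut fingers; the grasp point (between the pads) lies 19 mm behind it; z points along the fingers, y is the line along which they close (so a half turn about z gives the same grasp; the last joint's range is limited). The gripper opens to 85 mm and grips with 20 to 120 N. Pads are 22 mm wide; open, the fingers measure 114 mm over their backs; the gripper's body (76 mm by 85 mm) begins 54 mm behind the grasp point. The pads swing forward as they close: fully open they stand 13 mm farther back than shut.
Start: joints at [92.281, 14.616, 6.199, 0, -81.583, -16.306], TCP at [133.272, 533.602, 231.283] pointing down, gripper open.
Joint ranges: [-168.99, 168.99], [-69.2, 112.95], [-62.41, 85.93], [-164.36, 98.24], [-168.68, -3.75], [-174.98, 174.98]. Speed limits (degrees/s): [147.25, 147.25, 180, 180, 180, 180].

### API

Orientations are given as a 3x3 rotation matrix whose columns are the frame's x, y, z axes.
In Python, from station import sensors, grab_frame, calibration, job, spot_in, trace gives the robot as it stands.
- The arm moves only by the tool step_arm, never from a script. Its arguments are lists of equal length, an entry for each row: "dp": the shift along the tool's x, y, z in mm, a list of three; "rotation": the turn, a rotation vector about the tool's x, y, z in rad, a list of three. A call has 1 to 20 rows; each row shifts and turns the commanded pose from where the row before left it, along the tool's axes as they then stand; what a row does not reach is not made up. A row lasts 1/8 s, in which the tool goes at most 62.5 mm and 10.7 degrees, less where a joint would pass 70% of its speed; a pose out of reach is approached as far as the arm can. A call with a gripper value outside its range is refused whole. "jaw" is the finger opening in mm, from 0 to 85.4, set as the call begins (left out, the last holds). The fingers move at their own pace and stop on an object; "grip_force" is the grip in N (left out, the last holds). Time passes only in rows, so rows that do not move let the fingers close. It gives the time, the measured TCP pose, the force, the opening and the grip force at its end, in the units of the state.
- sensors.get_state(): the state, without advancing time (a new reading comes with each control period).
- grab_frame(name): name is "side" or "top"; returns (picture, depth): 480x640x3 uint8, red, green, blue; 480x640 float32, mm along the optical axis (not along the pixel's ray), 0 where there is no reading.
- calibration(name): a dict with "K" (3x3 intrinsics, pixels), "k1" (the pictures are not rectified: a ray, as slopes to the right and down, at radius r is drawn at 1 + k1 r^2 times it, then the intrinsics apply), "eye" and "orientation" of the camera in the world. Camera axes: x right, y down, z forward; pixel columns grow to the right and rows downward; lengths in mm; the calibration is good to about 2 mm. A picture is of the moment at which its call begins. calibration takes no time and is no camera call.
- job.job_done(): hands the job in; it is judged then, once.
Trained networks look in the newest picture that a camera, given by its name, has taken for a name from the list of things; names that differ only in an ending like _2 or _b are one class to them, and where a whole thing is asked for, a point or a joint stands for the part that bears it (a point fixed in the world has none). Each returns a list of dicts, best first, with "confidence" (0 to 1); they miss things now and then, are a little off and sometimes report something else, mostly with a low value. They report only what shows in the picture. A call takes as long as a camera call. They do not tell look-alikes from the thing itself.
- spot_in(camera, label): "box" ([left, top, right, bottom] in pixels, round what is visible of it).
- trace(camera, label): "mask" (480x640 bool, what is visible of it) and "box" ([left, top, right, bottom] in pixels, round what is visible of it).
The state is a dict: "t": time; "qpos": joint angles; "dq": joint speeds; "tau": joint torques, N m; "eef_pos": TCP position; "orientation": TCP orientation; "force": force on the tool from outside, world axes, zero at the start; "torque": the same for the moment, N m; "gripper_width": finger opening in mm; "grip_force": force on a finger pad.
Only numpy, scipy, OpenCV 4.12 (cv2) and the standard library are available. Lean on these libraries where they do the work, as an engineer would, in place of code of your own. Each camera call takes 0.05 s, during which the arm holds its last target. There are 200 camera calls.

### The job

Get the decorated jars dried: lower the dryer's front door all the way, put every jar that is there upright on the lowered door and push it fully home between the converging guides of the nest whose colour tile matches the jar, so that it sits centred against both guide walls. When all are in, push the door back up until it is shut, and then throw the yellow switch fully over to on. Leave the other things on the table alone.

Things in the scene. Friction and masses are not known exactly. Their poses are not given: they have to be found in the camera images.
- dryer: Grey bench-top dryer, fixed, open at front and top. Origin: on the table under its front door's hinge line, mid width; x points into the dryer (away from the robot), y left, z up; other entries use this frame, mm. Base 364 wide (y), x 0 to 185. Chamber floor z 50. Side cheeks at y +-178, 8 thick, top z 115. Rear ledge x 130 to 185, top z 80. Control box x 15 to 145, y -184 to -269, top z 50.
- nest_middle (a point): Seated point of the middle of three equal V nests (dryer x 45, y 0, z 50); the others are 115 to either side in y. Each has two upright slippery white plastic guide walls 25 high, converging away from the robot at 30 degrees either side of its middle line, from a mouth 110 wide at x 20 to a gap 36 wide at x 84. A 70 mm round jar touching both walls has its axis at the seated point.
- heater (a point): Middle of the amber heater tube, 14 thick, along the dryer's y across the whole width at x 78, z 150 (underside 143). It keeps jars from being lowered straight down into a nest; a seated jar (top at z 126) stands partly under it. Its two end posts at x 78, y +-187, 16 by 10, reach z 175.
- door_hinge (a point): Middle of the door's hinge line, which runs along the dryer's y: dryer x 0, y 0, z 52.
- door (a joint): Red door hinged at its bottom edge. 0 = shut, upright; 1.55 rad = down, 1 degree short of level: its inner face is then a loading shelf, z 52 at the hinge, a 2 mm step above the floor. Stays where left (hinge friction 0.4 N m, 0.4 kg). Panel 352 wide, 10 thick, from 4 to 110 from the hinge; beyond it a D-handle whose bar lies 150 from the hinge. May start slightly ajar.
- door_handle (a point): Middle of the door's handle bar, on its axis: round, 12 thick, 140 long, parallel to the hinge, 150 from it and 5 to the outside (robot side when shut) of the inner face, on two 10 thick stubs at y +-70; 34 clear gap between bar and panel edge. At z 202 over the panel when shut; at about z 50, 150 towards the robot from the hinge, when down.
- switch (a joint): Yellow-knobbed toggle lever on the red control box at the dryer's -y end. Pivot at dryer x 75, y -226, z 72, axis along y; tip 80 from the pivot; friction 0.06 N m, stays where left. 0 = off, leaning 0.5 rad towards the robot (tip x 37, z 142); 1.0 rad = on, leaning as much away (tip x 113, z 142). Starts at or near off.
- switch_tip (a point): Centre of the round yellow knob, 26 mm diameter, at the tip of the switch lever; the lever below is a 10 mm rod, on a black block 70 x 50 x 25 high.
- chip_blue: Fixed blue colour tile 44 x 60 x 8 mm lying on the dryer's rear ledge behind the nest it names, on that nest's middle line; which nest differs from start to start. Origin: centre of its underside, at dryer x 157, z 80; axes parallel to the dryer's. A jar seated in this nest has its axis 112 mm towards the robot (chip x = -112, chip y = 0).
- chip_yellow: Fixed yellow colour tile 44 x 60 x 8 mm lying on the dryer's rear ledge behind the nest it names, on that nest's middle line; which nest differs from start to start. Origin: centre of its underside, at dryer x 157, z 80; axes parallel to the dryer's. A jar seated in this nest has its axis 112 mm towards the robot (chip x = -112, chip y = 0).
- chip_green: Fixed green colour tile 44 x 60 x 8 mm lying on the dryer's rear ledge behind the nest it names, on that nest's middle line; which nest differs from start to start. Origin: centre of its underside, at dryer x 157, z 80; axes parallel to the dryer's. A jar seated in this nest has its axis 112 mm towards the robot (chip x = -112, chip y = 0).
- jar_blue: Lidded stoneware jar, white with a blue band and blue knob, 0.2 to 0.4 kg; lid and jar are one rigid piece. Round body 70 mm diameter, 50 mm high, flat on top; on it a cylindrical knob 24 mm diameter from 50 to 76 mm height. Origin: centre of the foot; z up. May be absent (None from the first reading on).
- jar_yellow: Lidded stoneware jar, white with a yellow band and yellow knob, 0.2 to 0.4 kg; lid and jar are one rigid piece. Round body 70 mm diameter, 50 mm high, flat on top; on it a cylindrical knob 24 mm diameter from 50 to 76 mm height. Origin: centre of the foot; z up. May be absent (None from the first reading on).
- jar_green: Lidded stoneware jar, white with a green band and green knob, 0.2 to 0.4 kg; lid and jar are one rigid piece. Round body 70 mm diameter, 50 mm high, flat on top; on it a cylindrical knob 24 mm diameter from 50 to 76 mm height. Origin: centre of the foot; z up. May be absent (None from the first reading on).
- mug: Blue mug 80 mm diameter, 90 mm high; bystander, to be left alone. Origin at its underside.
- bottle: White bottle with red cap, 56 mm diameter, 140 mm high; bystander, to be left alone. Origin at its underside.
- brush: Brush lying on the table near the robot; bystander, to be left alone. Origin at its underside.
- spatula: Spatula lying on the table near the robot; bystander, to be left alone. Origin at its underside.
- bowl: Terracotta bowl 120 mm diameter, 55 mm high; bystander, to be left alone. Origin at its underside.
- kiln_post: White kiln post, 50 x 50 x 120 mm, upright; bystander, to be left alone. Origin at its underside.
Things that resemble listed ones, but are neither listed nor needed, are in the scene too. Leave any brown look-alike of the jar_yellow alone. Leave any brown look-alike of the jar_green alone.

How it is judged (in metres and radians):
On the way, in this order (a step that is already met when the one before it is completed fails the run):
1. the door is lowered all the way (value of joint door above 1.45 rad), for 0.2 s.
2. every jar is home in the nest of its colour (x of jar_blue in the frame of chip_blue between -0.119 and -0.105 m and y of jar_blue in the frame of chip_blue between -0.005 and 0.005 m and height (world z) of jar_blue between 0.044 and 0.056 m and angle between each of jar_blue, jar_yellow, jar_green's own z axis and vertical below 0.08 rad and x of jar_yellow in the frame of chip_yellow between -0.119 and -0.105 m and y of jar_yellow in the frame of chip_yellow between -0.005 and 0.005 m and height (world z) of jar_yellow between 0.044 and 0.056 m and x of jar_green in the frame of chip_green between -0.119 and -0.105 m and y of jar_green in the frame of chip_green between -0.005 and 0.005 m and height (world z) of jar_green between 0.044 and 0.056 m), for 0.2 s.
3. the door is shut (value of joint door below 0.08 rad), for 0.2 s.
4. the switch is on (value of joint switch above 0.8 rad), for 0.2 s.
At the end, for the whole second after the job is handed in: Every jar present stands upright (within 0.08 rad) and at rest in the nest of its own colour, its axis within 7 mm lengthwise and 5 mm sideways of the seated point; the door is shut (joint below 0.08 rad) and the switch on (above 0.8 rad) (all of step 2 and linear speed of each of jar_blue, jar_yellow, jar_green below 0.02 m/s and value of joint door below 0.08 rad and value of joint switch above 0.8 rad); the robot touches nothing.
It fails at once if a bystander is shifted by more than 40 mm (distance of any of mug, bottle, brush, spatula, bowl, kiln_post from where it was at the start of the episode above 0.04 m).
Of jar_blue, jar_yellow, jar_green only 2 to 3 are there at a start; the rules pass over those that are not, and their reading is None.
At some moment in a run one of jar_blue, jar_yellow, jar_green may be knocked a few centimetres aside while the robot is not near it.
It also fails if it takes over 210 s, if anything falls off the work surface, if the arm or the gripper's body presses on something with over 40 N, if the wrist force passes 120 N, or if a joint passes its speed limit or range.

## Working session

There is one attempt and no reset: what is moved stays moved. The work goes in short steps, Python scripts to look and compute and a tool call to move; the robot and the scene stay as the last step left them, time stands still between calls to the robot, and variables do not carry over. Pictures are saved under pics/ and viewed, at most 14 in all, crops included, and the job is handed in when it is done.

Besides the shell and the picture viewer there is one more tool, called after "Call:" as name(argument=value, ...), one argument or row to a line, values as JSON. step_arm: Moves the arm, as the interface text tells. Its arguments: {"type":"object","properties":{"dp":{"type":"array"},"rotation":{"type":"array"},"jaw":{"type":"number"},"grip_force":{"type":"number"}},"required":["dp","rotation"]}

```bash
mkdir -p pics; cat > h.py <<'E'
import numpy as np, cv2
from station import sensors, grab_frame, calibration, job, spot_in, trace
def pts(cam, depth):
    c=calibration(cam);K=np.array(c["K"]);R=np.array(c["orientation"]);e=np.array(c["eye"])
    v,u=np.mgrid[0:480,0:640].astype(float)
    p=np.stack([u.ravel(),v.ravel()],1)[:,None]
    n=cv2.undistortPoints(p,K,np.array([c["k1"],0,0,0,0.]))[:,0]
    d=np.concatenate([n,np.ones((len(n),1))],1)*depth.reshape(-1,1)
    P=d@R.T+e; P[depth.ravel()<=0]=np.nan
    return P.reshape(480,640,3)
def save(name,img,crop=None,s=1):
    if crop: l,t,r,b=crop; img=img[t:b,l:r]
    cv2.imwrite("pics/"+name,cv2.resize(img[:,:,::-1],None,fx=s,fy=s))
E
python3 - <<'E'
from h import *
s=sensors.get_state();print(s)
for c in("top","side"):
    k=calibration(c);print(c,k)
    im,d=grab_frame(c);save(c+"0.png",im);P=pts(c,d);np.save(c+"P.npy",P)
    for n in["dryer","door","door_handle","switch_tip","chip_blue","chip_yellow","chip_green","jar_blue","jar_yellow","jar_green","mug","bottle","bowl","kiln_post","brush","spatula"]:
        for r in trace(c,n)[:2]:
            q=P[r["mask"]];q=q[~np.isnan(q[:,0])]
            if len(q): print(n,round(r["confidence"],2),np.round(r["box"]),np.round(np.median(q,0)),np.round(np.percentile(q,2,axis=0)),np.round(np.percentile(q,98,axis=0)))
E
```

```text
{'t': 0.0, 'qpos': array([ 9.22817480e+01,  1.46517723e+01,  6.12885199e+00, -2.71329545e-02,
       -8.15828580e+01, -1.63077650e+01]), 'dq': array([-0.01863887,  0.09550567,  0.04580643,  0.06379044,  0.01151992,
       -0.05161069]), 'tau': array([ 2.62284839e-04, -3.86628699e+01,  2.37940156e+01,  5.36492631e+00,
       -6.11844487e-03,  4.15246078e-06]), 'eef_pos': array([133.11034453, 533.12455361, 230.39512623]), 'orientation': array([[ 9.70168880e-01, -2.42429761e-01, -3.94584870e-04],
       [-2.42430072e-01, -9.70167093e-01, -1.86334973e-03],
       [ 6.89181737e-05,  1.90342316e-03, -9.99998186e-01]]), 'force': array([0.13462395, 0.21752965, 0.71488894]), 'torque': array([0.02229445, 0.00886695, 0.01232599]), 'grip_force': 0.0, 'gripper_width': 85.45056344023986}
top {'K': array([[620.89496972,   0.        , 312.76967599],
       [  0.        , 620.89496972, 245.95215682],
       [  0.        ,   0.        ,   1.        ]]), 'k1': -0.05596178474852377, 'eye': array([ 358.28641693,   12.33622107, 1664.467873  ]), 'orientation': array([[ 0.00217982, -0.99424784,  0.10708168]
[... 4075 characters left out ...]
7. 314. 470. 364.] [ 660. -464.   77.] [ 643. -481.    9.] [ 686. -437.  141.]
bowl 0.97 [227. 200. 259. 223.] [471. 540.  37.] [415. 458.   1.] [524. 634.  58.]
kiln_post 0.82 [431. 359. 468. 415.] [ 530. -570.   83.] [ 519. -584.    3.] [ 571. -531.  122.]
kiln_post 0.2 [197. 250. 259. 264.] [301. 298.  16.] [236. 228.  -2.] [388. 366.  23.]
brush 0.74 [304. 210. 364. 292.] [576.   3. 121.] [ 566. -149.   50.] [644. 195. 207.]
brush 0.73 [198. 248. 259. 261.] [299. 299.  17.] [238. 228.   5.] [384. 360.  23.]
spatula 0.76 [259. 334. 310. 426.] [ 221. -356.    4.] [ 168. -411.   -1.] [ 362. -209.   21.]
spatula 0.47 [308. 197. 424. 319.] [640. -72.  74.] [ 569. -245.    6.] [765. 200. 186.]
```

```bash
python3 - <<'E'
from h import *
a=cv2.imread("pics/top0.png");b=cv2.imread("pics/side0.png")
cv2.imwrite("pics/a.png",cv2.resize(a[130:400,60:560],None,fx=1.6,fy=1.6))
cv2.imwrite("pics/b.png",cv2.resize(b[170:430,190:490],None,fx=2.3,fy=2.3))
# chips/knobs: fine positions
P=np.load("topP.npy")
hsv=cv2.cvtColor(a,cv2.COLOR_BGR2HSV)
for n,bx in dict(cb=(326,150,353,177),cy=(283,155,306,173),cg=(237,150,262,166),j1=(460,296,500,336),j2=(443,254,478,292),j3=(405,248,446,284),j4=(408,201,448,241)).items():
    l,t,r,bb=bx;Q=P[t:bb,l:r].reshape(-1,3);H=hsv[t:bb,l:r].reshape(-1,3)
    z0,z1=(83,95) if n[0]=='c' else (70,82)
    m=(Q[:,2]>z0)&(Q[:,2]<z1)
    if n[0]=='c': m&=H[:,1]>100
    q=Q[m];mid=(np.percentile(q[:,:2],3,axis=0)+np.percentile(q[:,:2],97,axis=0))/2
    print(n,m.sum(),np.round(np.mean(q,0),1),np.round(mid,1),"hsv",np.median(H[m],0))
# door angle
m=trace("top","chip_green") if 0 else None
E
```

```text
cb 308 [745.2 -91.9  87.6] [744.6 -90.8] hsv [111. 163. 133.]
cy 292 [746.4  24.7  87.5] [747.1  24.1] hsv [ 22. 176. 213.]
cg 198 [753.1 138.7  87.7] [754.3 137.8] hsv [ 71. 102. 117.]
j1 63 [ 347.4 -463.1   74.6] [ 347.7 -462.6] hsv [ 11. 164.  97.]
j2 57 [ 463.6 -419.8   75.5] [ 463.7 -420.1] hsv [ 22. 178. 218.]
j3 60 [ 481.4 -317.8   75.3] [ 481.4 -317.9] hsv [ 69.  97. 112.]
j4 57 [ 603.1 -331.5   75.6] [ 603.4 -331.4] hsv [ 11. 165.  98.]
```

View pics/a.png

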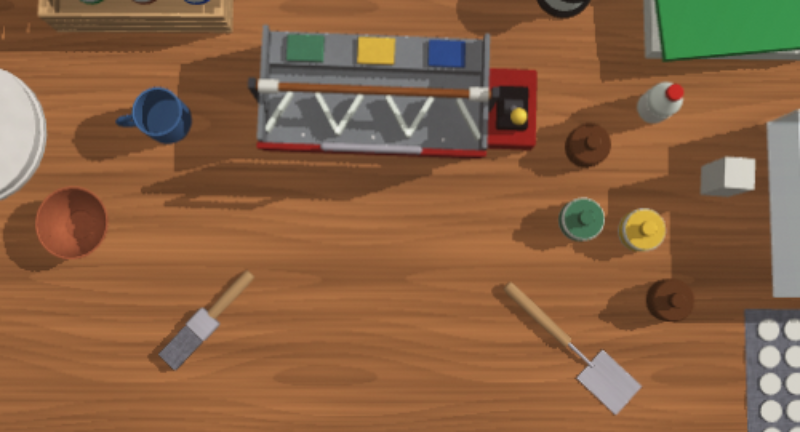

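View pics/b.png

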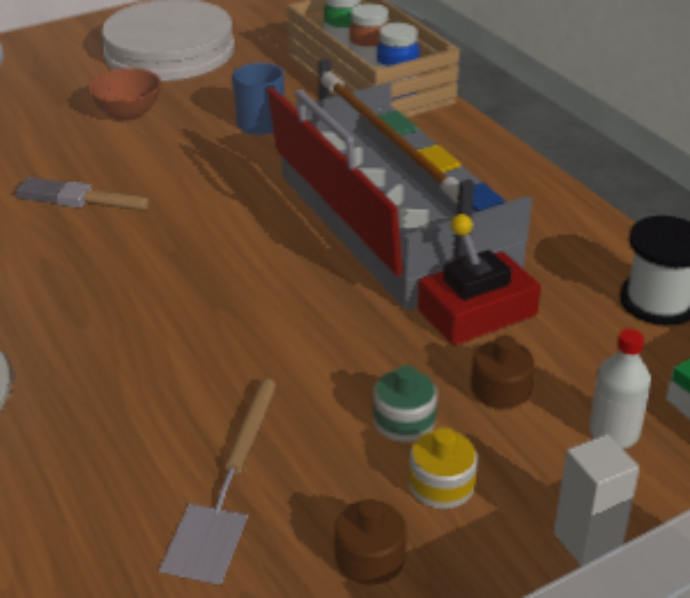

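The top view shows the green jar at crop (583,218), the yellow one at (645,230) and two brown look-alikes to leave alone. There is no blue jar. The tiles run green, yellow, blue from left to right, and the door is nearly shut with its grey handle at (370,148).

```bash
cat >> h.py <<'E'
O=np.array([591.5,29.8]);YAW=np.radians(-2.1)
def d2w(x,y,z=0):
    c,s=np.cos(YAW),np.sin(YAW);return np.array([O[0]+c*x-s*y,O[1]+s*x+c*y,z])
def w2d(p):
    c,s=np.cos(YAW),np.sin(YAW);a,b=p[0]-O[0],p[1]-O[1];return np.array([c*a+s*b,-s*a+c*b,p[2]])
def delta(target,yaw=None,R=None):
    "total move from measured pose to world target, in current tool axes, and turn about tool z"
    s=sensors.get_state();M=np.array(s["orientation"]);d=M.T@(np.array(target)-s["eef_pos"])
    a=np.degrees(np.arctan2(M[1,0],M[0,0]));
    print("now",np.round(s["eef_pos"],1),"drv",np.round(w2d(s["eef_pos"]),1),"yaw",round(a,1),"z",np.round(M[:,2],3),"dp",np.round(d,1),"rz",None if yaw is None else round(np.radians(a-yaw),3),"q",np.round(s["qpos"]),"F",np.round(s["force"],1),"t",round(s["t"],1))
E
python3 - <<'E'
from h import *
for c in("top","side"):
    P=np.load(c+"P.npy").reshape(-1,3);P=P[~np.isnan(P[:,0])]
    D=np.array(w2d(P.T)).T
    m=(abs(D[:,1])<60)&(D[:,2]>190)&(D[:,2]<225)&(D[:,0]>-40)&(D[:,0]<30)
    print(c,"bar",m.sum(),np.round(np.median(D[m],0),1),np.round(np.percentile(D[m],[3,97],axis=0),1))
    for lo in(70,100,130,150):
        m=(abs(D[:,1])<150)&(D[:,2]>lo)&(D[:,2]<lo+12)&(D[:,0]>-40)&(D[:,0]<15);print(lo,m.sum(),np.round(np.median(D[m],0),1) if m.sum() else "")
    m=(D[:,2]>110)&(D[:,2]<119)&(D[:,0]>15)&(D[:,0]<185)&(abs(abs(D[:,1])-178)<15)
    for s in(1,-1):
        k=m&(D[:,1]*s>0);print("cheek",s,k.sum(),np.round(np.median(D[k],0),1) if k.any() else "",np.polyfit(D[k,0],D[k,1],1) if k.sum()>5 else "")
delta(d2w(-8,0,260),-92.1)
E
```

```text
top bar 257 [-1.860e+01 -2.000e-01  2.041e+02] [[-23.6 -57.1 198.7]
 [-12.5  56.7 210. ]]
70 21 [-10.  -11.1  75.4]
100 17 [-13.3 -44.4 108.1]
130 29 [-16.1  -9.2 134.8]
150 204 [-14.2  -2.  158.6]
cheek 1 158 [110.5 178.1 113.9] [4.36087333e-03 1.77492755e+02]
cheek -1 157 [ 109.7 -178.4  114.2] [ 5.60721999e-03 -1.78869429e+02]
side bar 101 [-22.7  -4.1 205.4] [[-26.2 -58.5 199.2]
 [-15.7  53.9 209.8]]
70 119 [-11.1 -21.6  76. ]
100 124 [-14.1  -8.2 105.9]
130 128 [-17.2 -15.8 136. ]
150 222 [-18.4 -24.8 159. ]
cheek 1 84 [123.  173.5 114.5] [-1.43749683e-02  1.75761962e+02]
cheek -1 130 [ 116.2 -182.2  114.5] [ 1.18637021e-02 -1.82835173e+02]
now [133.3 533.6 231.3] drv [-476.4  486.7  231.3] yaw -14.0 z [-0.  0. -1.] dp [558.8 379.4 -28.7] rz 1.363 q [ 92.  15.   6.  -0. -82. -16.] F [ 0.1  0.6 -0.2] t 1.7
```

Call:
step_arm(
  dp=[
    [0,0,-30],
    [43,29,0],
    [43,29,0],
    [43,29,0],
    [43,29,0],
    [43,29,0],
    [43,29,0],
    [43,29,0],
    [43,29,0],
    [43,29,0],
    [43,29,0],
    [43,29,0],
    [43,29,0],
  ],
  rotation=[
    [0,0,0],
    [0,0,0],
    [0,0,0],
    [0,0,0],
    [0,0,0],
    [0,0,0],
    [0,0,0],
    [0,0,0],
    [0,0,0],
    [0,0,0],
    [0,0,0],
    [0,0,0],
    [0,0,0],
  ],
  jaw=28,
  grip_force=20,
)

```text
t: 3.32
eef_pos: [550.6, 69.5, 261.4]
orientation: [[0.97, -0.242, 0.0], [-0.242, -0.97, 0.0], [0.0, -0.0, -1.0]]
force: [0.2, 1.1, -0.3]
gripper_width: 28.1
grip_force: 0.0
```

Call:
step_arm(
  dp=[
    [0,0,0],
    [0,0,0],
    [0,0,0],
    [0,0,0],
    [0,0,0],
    [0,0,0],
    [0,0,0],
    [0,0,0],
    [0,0,0],
  ],
  rotation=[
    [0,0,0.17],
    [0,0,0.17],
    [0,0,0.17],
    [0,0,0.17],
    [0,0,0.17],
    [0,0,0.17],
    [0,0,0.17],
    [0,0,0.173],
    [0,0,0],
  ],
)

```text
t: 4.45
eef_pos: [549.5, 70.9, 261.3]
orientation: [[-0.035, -0.999, -0.0], [-0.999, 0.035, -0.0], [0.0, 0.0, -1.0]]
force: [0.1, 0.2, -0.1]
gripper_width: 27.9
grip_force: 0.0
```

```bash
python3 - <<'E'
from h import *
delta(d2w(-20,0,240),-92.1)
E
```

```text
now [549.5  70.9 261.3] drv [-43.4  39.6 261.3] yaw -92.0 z [-0. -0. -1.] dp [ 39.6 -23.4  21.3] rz 0.001 q [ 24.  15.  11.   0. -86. -26.] F [ 0.1  0.2 -0.1] t 4.5
```

Call:
step_arm(
  dp=[
    [40,-23,0],
    [0,0,21],
    [0,0,0],
    [0,0,20],
    [0,0,15],
    [0,0,15],
    [0,0,0],
  ],
  rotation=[
    [0,0,0],
    [0,0,0],
    [0,0,0],
    [0,0,0],
    [0,0,0],
    [0,0,0],
    [0,0,0],
  ],
)

```text
t: 5.32
eef_pos: [570.4, 30.1, 189.1]
orientation: [[-0.036, -0.999, -0.002], [-0.999, 0.036, -0.001], [0.001, 0.002, -1.0]]
force: [-0.3, -0.2, 0.3]
gripper_width: 28.1
grip_force: 0.0
```

```bash
python3 - <<'E'
from h import *
delta(d2w(-26,0,189),-92.1)
im,d=grab_frame("side");save("c.png",im,(290,150,440,300),4)
E
```

```text
now [570.4  30.1 189.1] drv [-21.1  -0.4 189.1] yaw -92.1 z [-0.002 -0.001 -1.   ] dp [-0.4  4.9  0.1] rz 0.0 q [ 19.  18.   5.  -0. -77. -21.] F [-0.3 -0.2  0.3] t 5.3
```

View pics/c.png

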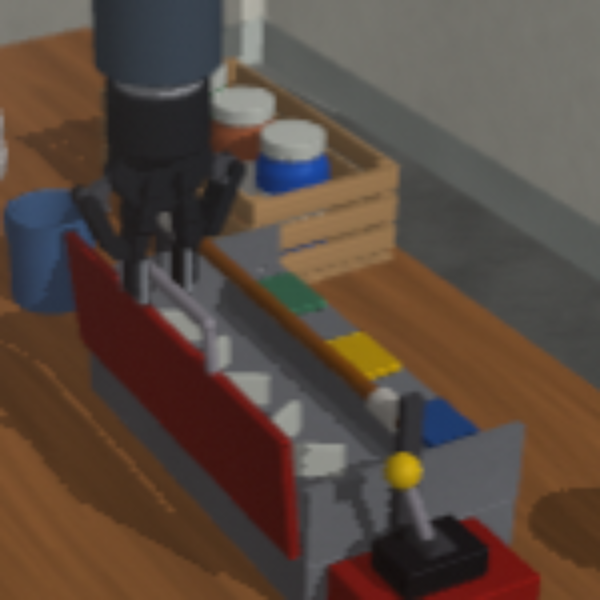

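The fingers straddle the bar, at about (165,275) in the crop. I'll follow the arc down.

Call:
step_arm(
  dp=[
    [0,9,1],
    [0,9,2],
    [0,12,4],
    [0,13,4],
    [0,12,6],
    [0,11,6],
    [0,11,7],
    [0,10,8],
    [0,9,9],
    [0,9,10],
    [0,7,11],
    [0,7,11],
    [0,5,12],
    [0,5,12],
    [0,0,0],
  ],
  rotation=[
    [0,0,0],
    [0,0,0],
    [0,0,0],
    [0,0,0],
    [0,0,0],
    [0,0,0],
    [0,0,0],
    [0,0,0],
    [0,0,0],
    [0,0,0],
    [0,0,0],
    [0,0,0],
    [0,0,0],
    [0,0,0],
    [0,0,0],
  ],
)

```text
t: 7.25
eef_pos: [441.5, 34.8, 86.2]
orientation: [[-0.037, -0.999, -0.002], [-0.999, 0.037, -0.001], [0.001, 0.002, -1.0]]
force: [2.0, -0.6, -0.9]
gripper_width: 27.9
grip_force: 0.8
```

Call:
step_arm(
  dp=[
    [0,0,-40],
    [0,0,-40],
    [0,-62,0],
    [0,0,0],
  ],
  rotation=[
    [0,0,0],
    [0,0,0],
    [0,0,0],
    [0,0,0],
  ],
  jaw=0,
)

```text
t: 7.75
eef_pos: [505.8, 32.5, 165.3]
orientation: [[-0.038, -0.999, -0.004], [-0.999, 0.038, -0.001], [0.001, 0.004, -1.0]]
force: [-1.2, 0.0, -0.3]
gripper_width: 0.4
grip_force: 0.0
```

```bash
python3 - <<'E'
from h import *
delta(d2w(-88,0,54),-92.1)
im,d=grab_frame("side");D=w2d(pts("side",d).reshape(-1,3).T).T
for lo in(-110,-90,-70,-50,-30):
    m=(abs(D[:,1]+110)<40)&(D[:,0]>lo)&(D[:,0]<lo+10)&(D[:,2]>25);print(lo,m.sum(),np.round(np.median(D[m],0),1) if m.any() else "")
E
```

```text
now [505.8  32.5 165.3] drv [-85.7  -0.5 165.3] yaw -92.2 z [-0.004 -0.001 -1.   ] dp [ -0.6   1.8 111.3] rz -0.002 q [ 21.  12.  -7.  -0. -71. -24.] F [-1.2  0.  -0.3] t 7.8
-110 10 [-104.2  -75.7  131.5]
-90 61 [ -86.5 -109.4  117.6]
-70 27 [ -64.2 -108.4  103.8]
-50 26 [ -45.1 -110.4   89.2]
-30 25 [ -24.3 -116.5   72.7]
```

Call:
step_arm(
  dp=[
    [0,0,30],
    [0,0,15],
    [0,0,12],
    [0,0,12],
    [0,0,12],
    [0,0,10],
    [0,0,8],
    [0,0,6],
    [0,0,4],
    [0,0,3],
    [0,0,0],
  ],
  rotation=[
    [0,0,0],
    [0,0,0],
    [0,0,0],
    [0,0,0],
    [0,0,0],
    [0,0,0],
    [0,0,0],
    [0,0,0],
    [0,0,0],
    [0,0,0],
    [0,0,0],
  ],
)

```text
t: 9.18
eef_pos: [504.3, 32.6, 55.2]
orientation: [[-0.037, -0.999, 0.0], [-0.999, 0.037, 0.0], [-0.0, -0.0, -1.0]]
force: [-0.6, 0.2, -0.4]
gripper_width: 0.5
grip_force: 0.0
```

```bash
cat >> h.py <<'E'
def door():
    im,d=grab_frame("side");D=w2d(pts("side",d).reshape(-1,3).T).T
    m=(abs(abs(D[:,1])-110)<60)&(D[:,0]>-100)&(D[:,0]<-10)&(D[:,2]>20)&(D[:,2]<200)
    p=np.polyfit(D[m,0],D[m,2],1);print("door n",m.sum(),"slope",p[0],"z@0",p[1],"z@-90",np.median(D[m&(D[:,0]<-80)],0)[2])
    return im,d
E
python3 - <<'E'
from h import *
delta(d2w(-88,0,54),-92.1);door()
E
```

```text
now [504.3  32.6  55.2] drv [-87.2  -0.4  55.2] yaw -92.1 z [ 0.  0. -1.] dp [-0.4  0.8  1.2] rz -0.0 q [ 21.  17. -18.   0. -55. -24.] F [-0.6  0.2 -0.4] t 9.2
door n 821 slope -0.03365875646445733 z@0 52.2729731156431 z@-90 55.41464741838456
```

Call:
step_arm(
  dp=[
    [0,0,2],
    [0,0,2],
    [0,0,0],
    [0,0,-50],
    [0,0,-55],
    [50,1,0],
    [50,1,0],
    [50,1,0],
    [50,2,0],
    [50,2,0],
    [50,2,0],
    [50,1,0],
    [0,0,0],
  ],
  rotation=[
    [0,0,0],
    [0,0,0],
    [0,0,0],
    [0,0,0],
    [0,0,0],
    [0,0,0],
    [0,0,0],
    [0,0,0],
    [0,0,0],
    [0,0,0],
    [0,0,0],
    [0,0,0],
    [0,0,0],
  ],
)

```text
t: 10.85
eef_pos: [480.3, -319.7, 155.5]
orientation: [[-0.041, -0.999, -0.001], [-0.999, 0.041, -0.0], [0.0, 0.001, -1.0]]
force: [0.6, 0.1, -0.5]
gripper_width: 0.4
grip_force: 0.0
```

Call:
step_arm(
  dp=[
    [0,0,0],
    [0,0,0],
    [0,0,0],
    [0,0,0],
    [0,0,0],
    [0,0,0],
    [0,0,0],
    [0,0,0],
    [0,0,0],
    [0,0,0],
    [0,0,0],
  ],
  rotation=[
    [0,0,-0.157],
    [0,0,-0.157],
    [0,0,-0.157],
    [0,0,-0.157],
    [0,0,-0.157],
    [0,0,-0.157],
    [0,0,-0.157],
    [0,0,-0.157],
    [0,0,-0.157],
    [0,0,-0.157],
    [0,0,0],
  ],
  jaw=46,
)

```text
t: 12.22
eef_pos: [481.3, -316.2, 156.2]
orientation: [[0.999, -0.039, -0.0], [-0.039, -0.999, 0.0], [-0.0, -0.0, -1.0]]
force: [-1.2, -1.0, 0.2]
gripper_width: 46.0
grip_force: 0.0
```

```bash
cat >> h.py <<'E'
def jars(zk=(70,82),cams=("side",)):
    "coloured knob tops and bands in the area right of the dryer or in nests"
    for c in cams:
        im,d=grab_frame(c);P=pts(c,d);hsv=cv2.cvtColor(im,cv2.COLOR_RGB2HSV)
        for n,(a,b,s) in dict(green=(60,80,70),yellow=(18,27,120)).items():
            m=(hsv[...,0]>=a)&(hsv[...,0]<=b)&(hsv[...,1]>s)&(P[...,2]>zk[0])&(P[...,2]<zk[1])&(P[...,0]<690)
            k,lab=cv2.connectedComponents(m.astype(np.uint8))
            for i in range(1,k):
                q=P[lab==i]
                if len(q)>8: mid=(q.min(0)+q.max(0))/2;print(c,n,len(q),"mean",np.round(q.mean(0),1),"mid",np.round(mid,1),"drv",np.round(w2d(mid),1))
    return im,d
E
python3 - <<'E'
from h import *
door();delta([481.4,-317.9,60],-2.1);jars(cams=("side","top"))
E
```

```text
door n 1260 slope -0.019158513022683454 z@0 52.57587367203003 z@-90 54.09437108253388
now [ 481.3 -316.3  156.3] drv [ -97.5 -349.9  156.3] yaw -2.3 z [ 0.  0. -1.] dp [ 0.2  1.6 96.3] rz -0.004 q [-18.  19.   2.  -0. -72. 105.] F [ 0.2 -0.2  0.6] t 12.3
side green 52 mean [ 476.9 -322.7   75.1] mid [ 477.2 -322.4   74.7] drv [-101.3 -356.1   74.7]
side yellow 73 mean [ 459.3 -422.    75.9] mid [ 460.9 -420.7   75.6] drv [-114.  -455.    75.6]
top green 21 mean [ 474.9 -318.1   75. ] mid [ 475.  -318.1   74.5] drv [-103.6 -351.9   74.5]
top yellow 15 mean [ 455.3 -418.2   75.3] mid [ 455.7 -420.4   76.3] drv [-119.2 -454.9   76.3]
```

Call:
step_arm(
  dp=[
    [0,2,40],
    [0,0,35],
    [0,0,20],
    [0,0,9],
    [0,0,0],
  ],
  rotation=[
    [0,0,0],
    [0,0,0],
    [0,0,0],
    [0,0,0],
    [0,0,0],
  ],
)

```text
t: 13.0
eef_pos: [481.1, -318.8, 52.2]
orientation: [[0.999, -0.038, -0.0], [-0.038, -0.999, 0.0], [-0.0, 0.0, -1.0]]
force: [-0.6, -0.3, 0.1]
gripper_width: 45.7
grip_force: 0.0
```

Call:
step_arm(
  dp=[
    [0,0,0],
    [0,0,0],
    [0,0,0],
    [0,0,0],
    [0,0,0],
    [0,0,0],
  ],
  rotation=[
    [0,0,0],
    [0,0,0],
    [0,0,0],
    [0,0,0],
    [0,0,0],
    [0,0,0],
  ],
  jaw=10,
  grip_force=40,
)

```text
t: 13.75
eef_pos: [482.0, -319.3, 53.6]
orientation: [[0.999, -0.038, 0.002], [-0.038, -0.999, -0.001], [0.002, 0.001, -1.0]]
force: [-0.5, 0.6, 5.9]
gripper_width: 22.5
grip_force: 39.7
```

Call:
step_arm(
  dp=[
    [0,0,-10],
    [0,0,-40],
    [0,0,-50],
    [0,0,-20],
    [0,0,0],
  ],
  rotation=[
    [0,0,0],
    [0,0,0],
    [0,0,0],
    [0,0,0],
    [0,0,0],
  ],
)

```text
t: 14.38
eef_pos: [481.6, -318.9, 173.6]
orientation: [[0.999, -0.038, 0.003], [-0.038, -0.999, -0.0], [0.003, 0.0, -1.0]]
force: [-0.3, -1.3, -3.2]
gripper_width: 22.5
grip_force: 39.9
```

```bash
python3 - <<'E'
from h import *
delta(d2w(-65,115,106),-2.1);jars((60,260),("side",))
E
```

```text
now [ 481.6 -318.9  173.6] drv [ -97.1 -352.4  173.6] yaw -2.2 z [ 0.003 -0.    -1.   ] dp [  31.3 -467.5   67.5] rz -0.001 q [-18.  19.   4.  -0. -75. 106.] F [-0.3 -1.3 -3.2] t 14.4
side green 224 mean [ 470.3 -324.1  173.9] mid [ 478.7 -320.5  182.3] drv [ -99.9 -354.2  182.3]
side green 121 mean [ 465.1 -347.2  144.6] mid [ 471.5 -342.3  144.1] drv [-106.3 -376.3  144.1]
side yellow 70 mean [ 628.3 -204.2  149.9] mid [ 638.1 -184.9  131.3] drv [  54.4 -212.8  131.3]
side yellow 102 mean [ 458.  -423.7   72.8] mid [ 459.1 -421.4   70.4] drv [-115.8 -455.7   70.4]
```

Call:
step_arm(
  dp=[
    [3,-30,0],
    [3,-48,0],
    [3,-52,0],
    [3,-52,0],
    [3,-52,0],
    [4,-52,0],
    [4,-52,0],
    [4,-52,0],
    [4,-48,0],
    [0,-29,0],
    [0,0,0],
  ],
  rotation=[
    [0,0,0],
    [0,0,0],
    [0,0,0],
    [0,0,0],
    [0,0,0],
    [0,0,0],
    [0,0,0],
    [0,0,0],
    [0,0,0],
    [0,0,0],
    [0,0,0],
  ],
)

```text
t: 15.8
eef_pos: [528.4, 148.2, 169.7]
orientation: [[0.999, -0.035, -0.004], [-0.035, -0.999, -0.001], [-0.004, 0.002, -1.0]]
force: [-0.0, -0.3, -2.6]
gripper_width: 22.3
grip_force: 40.1
```

```bash
python3 - <<'E'
from h import *
delta(d2w(-65,115,110),-2.1);jars((100,260),("top",))
E
```

```text
now [528.4 148.2 169.7] drv [-67.4 116.  169.7] yaw -2.0 z [-0.004 -0.001 -1.   ] dp [ 2.7  0.9 59.7] rz 0.001 q [ 32.  16.  -1.  -0. -73.  56.] F [-0.  -0.3 -2.6] t 15.8
top green 111 mean [507.7 139.  166.4] mid [511.2 143.1 167.6] drv [-84.4 110.3 167.6]
top yellow 77 mean [ 631.3 -197.5  153.2] mid [ 635.4 -198.1  136.4] drv [  52.2 -226.2  136.4]
```

Call:
step_arm(
  dp=[
    [0,0,30],
    [2,1,22],
    [0,0,9],
    [15,0,0],
    [20,0,0],
    [20,0,0],
    [20,0,0],
    [15,0,0],
    [10,0,0],
    [5,0,0],
    [0,0,0],
  ],
  rotation=[
    [0,0,0],
    [0,0,0],
    [0,0,0],
    [0,0,0],
    [0,0,0],
    [0,0,0],
    [0,0,0],
    [0,0,0],
    [0,0,0],
    [0,0,0],
    [0,0,0],
  ],
)

```text
t: 17.23
eef_pos: [636.5, 141.5, 111.2]
orientation: [[0.999, -0.038, -0.0], [-0.038, -0.999, -0.0], [-0.0, 0.0, -1.0]]
force: [-0.0, -0.1, -3.3]
gripper_width: 22.6
grip_force: 40.0
```

```bash
python3 - <<'E'
from h import *
delta(d2w(45,115,104),-2.1)
im,d=grab_frame("side");save("d.png",im,(290,170,440,300),4)
E
```

```text
now [636.5 141.5 111.2] drv [ 40.9 113.3 111.2] yaw -2.2 z [-0. -0. -1.] dp [ 4.1 -1.7  7.2] rz -0.001 q [ 26.  29.  10.  -0. -71.  62.] F [-0.  -0.1 -3.3] t 17.2
```

View pics/d.png

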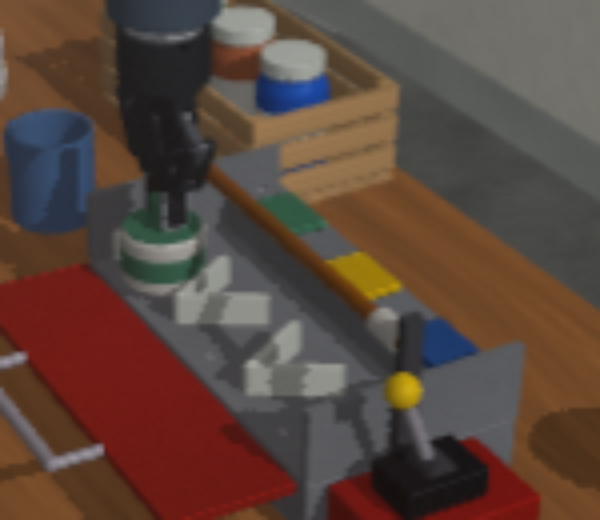

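The green jar is in the left nest mouth, with its body at about (160,250), clear of the heater. I'll lower it and push it home.

Call:
step_arm(
  dp=[
    [0,-2,0],
    [0,0,4],
    [0,0,3],
    [0,0,0],
  ],
  rotation=[
    [0,0,0],
    [0,0,0],
    [0,0,0],
    [0,0,0],
  ],
)

```text
t: 17.77
eef_pos: [636.5, 143.6, 104.0]
orientation: [[0.999, -0.038, -0.0], [-0.038, -0.999, -0.0], [-0.0, 0.0, -1.0]]
force: [0.6, 0.3, -2.9]
gripper_width: 22.6
grip_force: 40.3
```

Call:
step_arm(
  dp=[
    [2,0,0],
    [1,0,0],
    [1,0,0],
    [1,0,0],
    [1,0,0],
    [0,0,0],
  ],
  rotation=[
    [0,0,0],
    [0,0,0],
    [0,0,0],
    [0,0,0],
    [0,0,0],
    [0,0,0],
  ],
  grip_force=20,
)

```text
t: 18.52
eef_pos: [642.1, 142.8, 104.1]
orientation: [[0.999, -0.038, -0.001], [-0.038, -0.999, -0.001], [-0.001, 0.001, -1.0]]
force: [-2.2, -2.1, -3.3]
gripper_width: 22.5
grip_force: 40.2
```

```bash
python3 - <<'E'
from h import *
delta(d2w(45,115,104),-2.1)
E
```

```text
now [642.1 142.8 104.1] drv [ 46.5 114.8 104.1] yaw -2.2 z [-0.001 -0.001 -1.   ] dp [-1.5 -0.2  0.1] rz -0.001 q [ 26.  30.  11.   0. -71.  62.] F [-2.2 -2.1 -3.3] t 18.5
```

Call:
step_arm(
  dp=[
    [1,0,0.5],
    [1,0,0.5],
    [0,0,0],
  ],
  rotation=[
    [0,0,0],
    [0,0,0],
    [0,0,0],
  ],
)

```text
t: 18.9
eef_pos: [643.5, 142.5, 104.3]
orientation: [[0.999, -0.038, -0.002], [-0.038, -0.999, -0.002], [-0.002, 0.002, -1.0]]
force: [-7.4, -4.2, 5.1]
gripper_width: 22.8
grip_force: 40.7
```

Call:
step_arm(
  dp=[
    [0,0,0],
    [0,0,0],
    [0,0,0],
    [0,0,0],
  ],
  rotation=[
    [0,0,0],
    [0,0,0],
    [0,0,0],
    [0,0,0],
  ],
  jaw=44,
)

```text
t: 19.4
eef_pos: [644.9, 143.5, 103.4]
orientation: [[0.999, -0.038, 0.001], [-0.038, -0.999, 0.0], [0.001, -0.0, -1.0]]
force: [-0.5, 0.9, -0.2]
gripper_width: 43.9
grip_force: 0.0
```

```bash
python3 - <<'E'
from h import *
delta(d2w(45,115,104),-2.1);jars((60,140),("side","top"))
E
```

```text
now [644.9 143.5 103.4] drv [ 49.2 115.6 103.4] yaw -2.2 z [ 0.001  0.    -1.   ] dp [-4.2  0.6 -0.6] rz -0.001 q [ 26.  30.  11.   0. -71.  62.] F [-0.5  0.9 -0.2] t 19.4
side green 102 mean [628.6 137.9 106.8] mid [634.8 141.  112.8] drv [ 39.2 112.7 112.8]
side green 63 mean [622.7 115.1  75.2] mid [630.9 115.9  75.3] drv [36.2 87.5 75.3]
side yellow 103 mean [ 457.7 -424.    72.8] mid [ 460.  -422.2   70.7] drv [-114.9 -456.5   70.7]
top green 170 mean [624.  139.9  99.6] mid [624.6 141.7  99.6] drv [ 28.9 113.1  99.6]
top yellow 11 mean [ 652.4 -217.    79.9] mid [ 650.3 -214.4   81.2] drv [  67.7 -241.9   81.2]
top yellow 12 mean [ 633.2 -211.2   75.1] mid [ 633.7 -209.8   74.1] drv [  51.  -237.9   74.1]
top yellow 78 mean [ 463.1 -418.4   73.2] mid [ 463.8 -420.1   72.7] drv [-111.1 -454.3   72.7]
```

Call:
step_arm(
  dp=[
    [0,0,-15],
    [0,0,-20],
    [-40,0,0],
    [-60,0,0],
    [-30,20,-15],
    [-10,50,0],
    [-10,55,0],
    [-10,55,0],
    [0,55,0],
    [0,55,0],
    [0,55,0],
    [0,55,0],
    [0,55,0],
    [0,55,0],
    [0,55,0],
    [0,50,0],
    [0,5,0],
    [0,0,0],
  ],
  rotation=[
    [0,0,0],
    [0,0,0],
    [0,0,0],
    [0,0,0],
    [0,0,0],
    [0,0,0],
    [0,0,0],
    [0,0,0],
    [0,0,0],
    [0,0,0],
    [0,0,0],
    [0,0,0],
    [0,0,0],
    [0,0,0],
    [0,0,0],
    [0,0,0],
    [0,0,0],
    [0,0,0],
  ],
)

```text
t: 21.75
eef_pos: [461.4, -470.4, 153.8]
orientation: [[0.999, -0.039, 0.001], [-0.039, -0.999, -0.0], [0.001, 0.0, -1.0]]
force: [-0.1, 0.4, 0.4]
gripper_width: 43.7
grip_force: 0.0
```

```bash
python3 - <<'E'
from h import *
delta([463.7,-420,53],-2.1);jars((70,140),("side","top"))
E
```

```text
now [ 461.4 -470.4  153.8] drv [-111.7 -504.6  153.8] yaw -2.2 z [ 0.001 -0.    -1.   ] dp [  0.3 -50.5 100.8] rz -0.002 q [-32.  29.  16.  -0. -77. 120.] F [-0.1  0.4  0.4] t 21.8
side green 155 mean [636.  135.9 107.6] mid [639.9 140.4 113.2] drv [ 44.3 112.3 113.2]
side green 50 mean [622.6 114.6  77.1] mid [630.5 119.1  77.8] drv [35.7 90.6 77.8]
side yellow 80 mean [ 479.6 -477.2   75.6] mid [ 480.4 -476.4   75.9] drv [ -92.4 -509.9   75.9]
top green 449 mean [639.8 141.9 103.6] mid [639.7 141.6 113.2] drv [ 44.1 113.5 113.2]
```

Call:
step_arm(
  dp=[
    [22,4,0],
    [0,0,20],
    [0,0,0],
  ],
  rotation=[
    [0,0,0],
    [0,0,0],
    [0,0,0],
  ],
)

```text
t: 22.22
eef_pos: [483.0, -473.1, 132.2]
orientation: [[0.999, -0.036, -0.002], [-0.036, -0.999, 0.002], [-0.002, -0.002, -1.0]]
force: [-0.5, 0.8, 1.5]
gripper_width: 44.3
grip_force: 0.0
```

```bash
python3 - <<'E'
from h import *
delta([484,-475,53],-2.1);jars((70,90),("side",));im,d=jars((70,90),("top",))
im,d=grab_frame("side");save("e.png",im,(340,290,490,420),4)
E
```

```text
now [ 483.  -473.1  132.2] drv [ -90.  -506.5  132.2] yaw -2.1 z [-0.002  0.002 -1.   ] dp [ 1.3  2.  79.2] rz 0.0 q [-31.  31.  17.  -0. -76. 119.] F [-0.5  0.8  1.5] t 22.2
side green 44 mean [624.7 112.9  77.3] mid [631.6 118.6  77.3] drv [36.8 90.2 77.3]
side yellow 78 mean [ 479.6 -477.2   75.6] mid [ 480.5 -477.    75. ] drv [ -92.3 -510.5   75. ]
top yellow 10 mean [ 633.4 -210.7   75.3] mid [ 635.  -209.7   75.2] drv [  52.2 -237.7   75.2]
top yellow 12 mean [ 476.8 -474.2   76.1] mid [ 477.9 -473.8   76.5] drv [ -95.1 -507.4   76.5]
```

View pics/e.png

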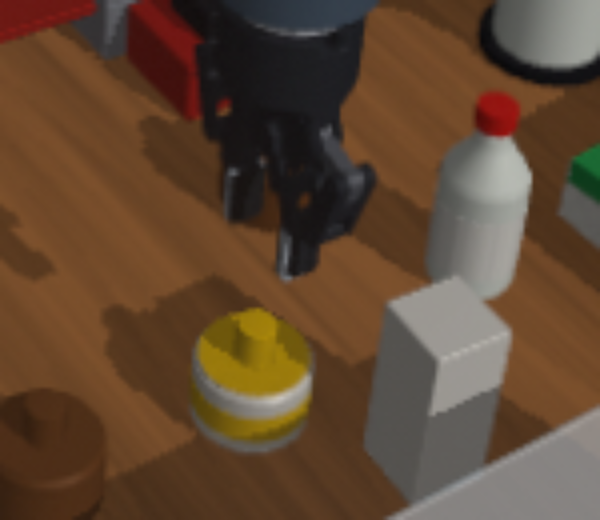

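The yellow jar was knocked aside but stands upright at crop (255,375). The open fingers are above it and the kiln post to the right is clear. I'll grasp it at about (484,-475).

Call:
step_arm(
  dp=[
    [1,2,30],
    [0,0,25],
    [0,0,15],
    [0,0,8],
    [0,0,0],
  ],
  rotation=[
    [0,0,0],
    [0,0,0],
    [0,0,0],
    [0,0,0],
    [0,0,0],
  ],
)

```text
t: 23.0
eef_pos: [484.2, -477.2, 55.6]
orientation: [[0.999, -0.038, 0.0], [-0.038, -0.999, -0.0], [0.0, 0.0, -1.0]]
force: [0.5, 0.4, 0.9]
gripper_width: 44.0
grip_force: 0.0
```

Call:
step_arm(
  dp=[
    [0,0,0],
    [0,0,0],
    [0,0,0],
    [0,0,0],
    [0,0,0],
    [0,0,0],
  ],
  rotation=[
    [0,0,0],
    [0,0,0],
    [0,0,0],
    [0,0,0],
    [0,0,0],
    [0,0,0],
  ],
  jaw=10,
  grip_force=40,
)

```text
t: 23.75
eef_pos: [484.6, -477.4, 56.4]
orientation: [[0.999, -0.037, 0.001], [-0.037, -0.999, -0.001], [0.001, 0.001, -1.0]]
force: [-0.1, 1.3, 6.4]
gripper_width: 22.4
grip_force: 39.5
```

Call:
step_arm(
  dp=[
    [0,0,-10],
    [0,0,-40],
    [0,0,-50],
    [0,0,-20],
    [0,0,0],
  ],
  rotation=[
    [0,0,0],
    [0,0,0],
    [0,0,0],
    [0,0,0],
    [0,0,0],
  ],
)

```text
t: 24.38
eef_pos: [484.6, -477.5, 176.8]
orientation: [[0.999, -0.038, 0.002], [-0.038, -0.999, -0.001], [0.003, 0.001, -1.0]]
force: [0.1, -0.1, -2.6]
gripper_width: 22.2
grip_force: 39.7
```

```bash
python3 - <<'E'
from h import *
delta(d2w(-65,0,110),-2.1);im,d=jars((70,260),("side",));save("f.png",im,(340,200,490,400),3)
E
```

```text
now [ 484.6 -477.5  176.8] drv [ -88.3 -510.8  176.8] yaw -2.2 z [ 0.002 -0.001 -1.   ] dp [  22.4 -511.    66.1] rz -0.001 q [-31.  31.  22.  -0. -82. 119.] F [ 0.1 -0.1 -2.6] t 24.4
side green 156 mean [636.2 136.4 107.2] mid [639.9 141.3 113.4] drv [ 44.3 113.2 113.4]
side green 46 mean [623.7 113.9  77.1] mid [631.9 118.3  76.9] drv [37.1 90.  76.9]
side yellow 12 mean [669.  -75.1 157.4] mid [669.1 -72.1 157.3] drv [ 81.3 -99.  157.3]
side yellow 65 mean [ 626.9 -205.1  150.9] mid [ 637.5 -188.7  129.6] drv [  53.9 -216.6  129.6]
side yellow 393 mean [ 473.4 -482.5  176.6] mid [ 479.8 -477.8  195.6] drv [ -93.1 -511.3  195.6]
side yellow 210 mean [ 463.1 -498.7  145. ] mid [ 474.3 -487.7  145.2] drv [ -98.1 -521.5  145.2]
```

View pics/f.png

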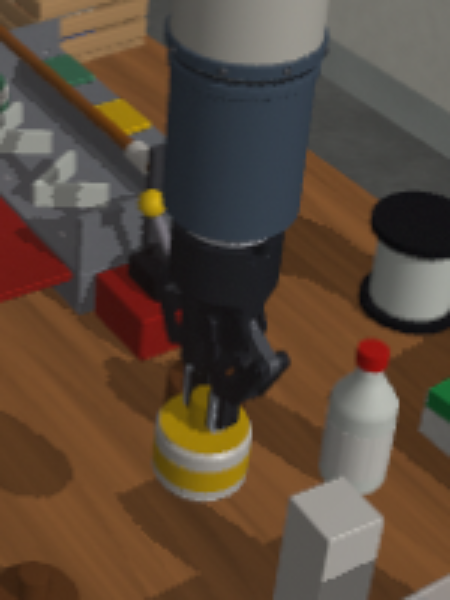

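The yellow jar hangs upright in the grip, with its body at (203,440).

Call:
step_arm(
  dp=[
    [2,-30,0],
    [2,-48,0],
    [2,-52,0],
    [2,-52,0],
    [2,-52,0],
    [3,-52,0],
    [3,-52,0],
    [3,-52,0],
    [3,-50,0],
    [0,-40,0],
    [0,-30,0],
    [0,0,0],
  ],
  rotation=[
    [0,0,0],
    [0,0,0],
    [0,0,0],
    [0,0,0],
    [0,0,0],
    [0,0,0],
    [0,0,0],
    [0,0,0],
    [0,0,0],
    [0,0,0],
    [0,0,0],
    [0,0,0],
  ],
)

```text
t: 25.92
eef_pos: [524.1, 33.4, 173.1]
orientation: [[0.999, -0.035, -0.004], [-0.035, -0.999, -0.0], [-0.004, 0.001, -1.0]]
force: [0.2, -0.0, -2.9]
gripper_width: 22.6
grip_force: 40.0
```

```bash
python3 - <<'E'
from h import *
delta(d2w(-65,0,112),-2.1)
E
```

```text
now [524.1  33.4 173.1] drv [-67.5   1.1 173.1] yaw -2.0 z [-0.004 -0.    -1.   ] dp [ 2.7  1.1 61.1] rz 0.001 q [ 21.  13.  -4.  -0. -73.  67.] F [ 0.2 -0.  -2.9] t 25.9
```

Call:
step_arm(
  dp=[
    [0,0,30],
    [2,1,22],
    [0,0,9],
    [15,0,0],
    [20,0,0],
    [20,0,0],
    [20,0,0],
    [15,0,0],
    [10,0,0],
    [5,0,0],
    [0,0,0],
  ],
  rotation=[
    [0,0,0],
    [0,0,0],
    [0,0,0],
    [0,0,0],
    [0,0,0],
    [0,0,0],
    [0,0,0],
    [0,0,0],
    [0,0,0],
    [0,0,0],
    [0,0,0],
  ],
)

```text
t: 27.3
eef_pos: [632.1, 26.6, 114.2]
orientation: [[0.999, -0.038, -0.0], [-0.038, -0.999, -0.0], [-0.0, 0.0, -1.0]]
force: [-1.2, -0.1, -2.2]
gripper_width: 22.4
grip_force: 39.9
```

```bash
python3 - <<'E'
from h import *
delta(d2w(40,0,106.5),-2.1)
E
```

```text
now [632.1  26.6 114.2] drv [ 40.7  -1.7 114.2] yaw -2.2 z [-0. -0. -1.] dp [-0.7 -1.7  7.7] rz -0.001 q [ 17.  27.   7.  -0. -70.  71.] F [-1.2 -0.1 -2.2] t 27.3
```

Call:
step_arm(
  dp=[
    [0,-2,0],
    [0,0,4],
    [0,0,3.5],
    [0,0,0],
  ],
  rotation=[
    [0,0,0],
    [0,0,0],
    [0,0,0],
    [0,0,0],
  ],
)

```text
t: 27.8
eef_pos: [632.2, 28.8, 106.7]
orientation: [[0.999, -0.038, -0.0], [-0.038, -0.999, -0.0], [-0.0, 0.0, -1.0]]
force: [-0.3, -0.1, -2.2]
gripper_width: 22.5
grip_force: 39.9
```

Call:
step_arm(
  dp=[
    [2,0,0],
    [1,0,0],
    [1,0,0],
    [1,0,0],
    [1,0,0],
    [1,0,0],
    [0,0,0],
  ],
  rotation=[
    [0,0,0],
    [0,0,0],
    [0,0,0],
    [0,0,0],
    [0,0,0],
    [0,0,0],
    [0,0,0],
  ],
)

```text
t: 28.68
eef_pos: [638.6, 27.8, 106.8]
orientation: [[0.999, -0.038, -0.002], [-0.038, -0.999, -0.001], [-0.002, 0.001, -1.0]]
force: [-3.9, -1.5, 0.3]
gripper_width: 22.4
grip_force: 40.1
```

```bash
python3 - <<'E'
from h import *
delta(d2w(45,0,106),-2.1)
E
```

```text
now [638.6  27.8 106.8] drv [ 47.1  -0.3 106.8] yaw -2.2 z [-0.002 -0.001 -1.   ] dp [-2.1 -0.3  0.9] rz -0.001 q [ 16.  28.   8.   0. -70.  71.] F [-3.9 -1.5  0.3] t 28.7
```

Contact. A little more push, then release, lift and retract.

Call:
step_arm(
  dp=[
    [1,0,0],
    [0.5,0,0.5],
    [0,0,0],
  ],
  rotation=[
    [0,0,0],
    [0,0,0],
    [0,0,0],
  ],
)

```text
t: 29.05
eef_pos: [639.5, 27.5, 107.0]
orientation: [[0.999, -0.038, -0.002], [-0.038, -0.999, -0.001], [-0.002, 0.002, -1.0]]
force: [-7.7, -2.3, 4.4]
gripper_width: 22.3
grip_force: 40.5
```

Call:
step_arm(
  dp=[
    [0,0,0],
    [0,0,0],
    [0,0,0],
    [0,0,0],
  ],
  rotation=[
    [0,0,0],
    [0,0,0],
    [0,0,0],
    [0,0,0],
  ],
  jaw=44,
)

```text
t: 29.55
eef_pos: [641.1, 28.6, 106.3]
orientation: [[0.999, -0.038, 0.0], [-0.038, -0.999, 0.0], [0.0, -0.0, -1.0]]
force: [-1.0, 0.3, -0.2]
gripper_width: 43.9
grip_force: 0.0
```

Call:
step_arm(
  dp=[
    [0,0,-15],
    [0,0,-25],
    [-40,0,0],
    [-60,0,0],
    [-60,0,-15],
    [-40,0,0],
    [0,0,0],
  ],
  rotation=[
    [0,0,0],
    [0,0,0],
    [0,0,0],
    [0,0,0],
    [0,0,0],
    [0,0,0],
    [0,0,0],
  ],
)

```text
t: 30.42
eef_pos: [439.4, 36.0, 163.2]
orientation: [[0.999, -0.036, 0.003], [-0.036, -0.999, 0.001], [0.003, -0.001, -1.0]]
force: [1.3, 0.4, 0.4]
gripper_width: 44.2
grip_force: 0.0
```

```bash
python3 - <<'E'
from h import *
delta(d2w(-155,0,150),-92.1)
for c in("side","top"):
    im,d=grab_frame(c);P=pts(c,d);D=w2d(P.reshape(-1,3).T).T
    for n,y in(("green",115),("yellow",0)):
        m=(np.hypot(D[:,0]-45,D[:,1]-y)<45)
        k=m&(abs(D[:,2]-126)<4);b=m&(abs(D[:,2]-100)<3)
        for w,q in(("knob",D[k]),("lid",D[b])):
            if len(q)>5:print(c,n,w,len(q),"mid",np.round((np.percentile(q,2,axis=0)+np.percentile(q,98,axis=0))/2,1),"ext",np.round(np.ptp(q,axis=0),0))
    if c=="side":save("g.png",im,(290,170,440,300),4)
    else: save("h.png",im,(200,140,380,275),4)
door()
E
```

```text
now [439.4  36.  163.2] drv [-152.2    0.6  163.2] yaw -2.1 z [ 0.003  0.001 -1.   ] dp [-2.8  0.6 13.2] rz 1.571 q [ 25.   4. -17.  -0. -69.  63.] F [1.3 0.4 0.4] t 30.4
side green knob 30 mid [ 44.  108.8 126. ] ext [21. 33.  7.]
side green lid 129 mid [ 43.3 107.3 100.2] ext [67. 72.  6.]
side yellow knob 27 mid [ 44.1  -4.1 125.9] ext [20. 27.  8.]
side yellow lid 145 mid [ 41.8  -6.7 100. ] ext [68. 73.  6.]
top green knob 39 mid [ 44.6 114.2 126. ] ext [20. 21.  7.]
top green lid 275 mid [ 44.6 114.1 100. ] ext [65. 69.  6.]
top yellow knob 52 mid [ 44.8  -0.2 125.9] ext [22. 22.  8.]
top yellow lid 285 mid [ 45.4   1.3 100.1] ext [67. 67.  6.]
door n 1220 slope -0.021299430877525335 z@0 52.403054586714276 z@-90 54.42749385762079
```

View pics/g.png

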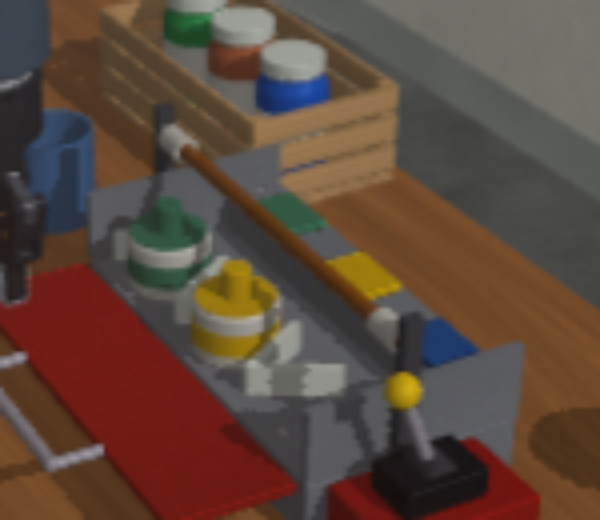

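View pics/h.png

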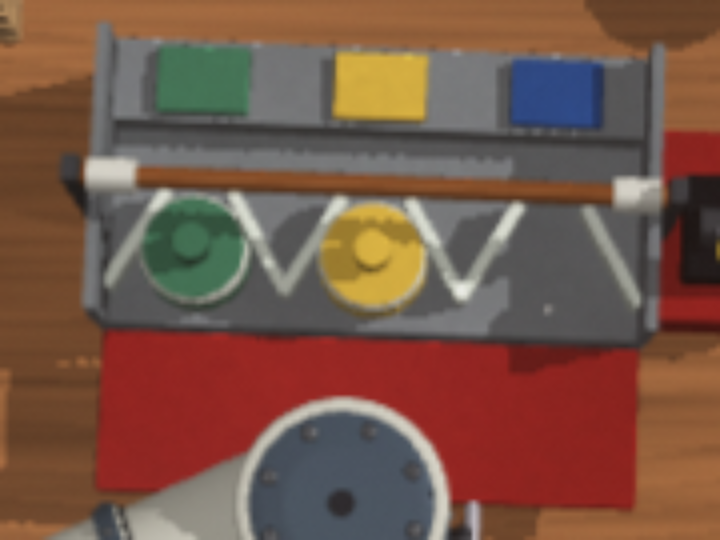

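Both jars sit in their matching nests: green at (195,250), yellow at (372,258), each touching both walls. The door is still down. Next I'll grip the bar and close it.

Call:
step_arm(
  dp=[
    [0,0,0],
    [0,0,0],
    [0,0,0],
    [0,0,0],
    [0,0,0],
    [0,0,0],
    [0,0,0],
    [0,0,0],
    [0,0,0],
    [0,0,0],
    [0,0,0],
  ],
  rotation=[
    [0,0,0.157],
    [0,0,0.157],
    [0,0,0.157],
    [0,0,0.157],
    [0,0,0.157],
    [0,0,0.157],
    [0,0,0.157],
    [0,0,0.157],
    [0,0,0.157],
    [0,0,0.157],
    [0,0,0],
  ],
  jaw=28,
)

```text
t: 31.95
eef_pos: [441.8, 36.0, 161.2]
orientation: [[-0.036, -0.999, -0.0], [-0.999, 0.036, -0.0], [0.0, 0.0, -1.0]]
force: [0.4, 0.3, 0.2]
gripper_width: 27.7
grip_force: 0.0
```

```bash
python3 - <<'E'
from h import *
delta(d2w(-150,0,37),-92.1)
im,d=grab_frame("side");D=w2d(pts("side",d).reshape(-1,3).T).T
m=(abs(D[:,1]+45)<20)&(D[:,0]>-175)&(D[:,0]<-125)&(D[:,2]>42)&(D[:,2]<70);print(m.sum(),np.median(D[m],0),D[m].min(0),D[m].max(0))
E
```

```text
now [441.8  36.  161.2] drv [-149.8    0.7  161.2] yaw -92.1 z [-0. -0. -1.] dp [  0.6   0.2 124.2] rz 0.001 q [ 25.   5. -16.   0. -69. -27.] F [0.4 0.3 0.2] t 31.9
35 [-152.03034609  -44.41924352   54.53067808] [-156.41941837  -64.03197249   47.78192443] [-144.06529514  -26.23065996   59.87195046]
```

Call:
step_arm(
  dp=[
    [0,0,40],
    [0,0,40],
    [0,0,20],
    [0,0,14],
    [0,0,10],
    [0,0,0],
  ],
  rotation=[
    [0,0,0],
    [0,0,0],
    [0,0,0],
    [0,0,0],
    [0,0,0],
    [0,0,0],
  ],
)

```text
t: 32.75
eef_pos: [440.8, 35.8, 36.8]
orientation: [[-0.036, -0.999, -0.001], [-0.999, 0.036, -0.001], [0.001, 0.001, -1.0]]
force: [-0.4, 0.2, 0.4]
gripper_width: 27.6
grip_force: 0.0
```

Call:
step_arm(
  dp=[
    [0,0,0],
    [0,0,0],
    [0,0,0],
    [0,0,0],
    [0,0,0],
  ],
  rotation=[
    [0,0,0],
    [0,0,0],
    [0,0,0],
    [0,0,0],
    [0,0,0],
  ],
  jaw=4,
  grip_force=30,
)

```text
t: 33.38
eef_pos: [442.1, 36.1, 37.9]
orientation: [[-0.037, -0.999, 0.002], [-0.999, 0.037, 0.0], [-0.0, -0.002, -1.0]]
force: [5.6, -1.8, 1.4]
gripper_width: 10.6
grip_force: 30.9
```

```bash
python3 - <<'E'
from h import *
delta(d2w(-150,0,37),-92.1)
E
```

```text
now [442.1  36.1  37.9] drv [-149.6    0.8   37.9] yaw -92.1 z [ 0.002  0.    -1.   ] dp [0.8 0.4 0.9] rz 0.0 q [ 25.  12. -28.   0. -50. -27.] F [ 5.6 -1.8  1.4] t 33.4
```

Call:
step_arm(
  dp=[
    [0,-0.5,-11.5],
    [0,-1,-11.5],
    [0,-2,-13],
    [0,-4,-12.5],
    [0,-5,-12.5],
    [0,-5.5,-11.5],
    [0,-6.5,-11.5],
    [0,-7.5,-10.5],
    [0,0,0],
  ],
  rotation=[
    [0,0,0],
    [0,0,0],
    [0,0,0],
    [0,0,0],
    [0,0,0],
    [0,0,0],
    [0,0,0],
    [0,0,0],
    [0,0,0],
  ],
)

```text
t: 34.5
eef_pos: [471.6, 35.0, 132.7]
orientation: [[-0.037, -0.999, -0.003], [-0.999, 0.037, 0.001], [-0.0, 0.003, -1.0]]
force: [-8.4, 5.2, 6.5]
gripper_width: 10.7
grip_force: 30.1
```

```bash
python3 - <<'E'
from h import *
delta(d2w(-118,0,132),-92.1);door()
E
```

```text
now [471.6  35.  132.7] drv [-120.     0.8  132.7] yaw -92.1 z [-0.003  0.001 -1.   ] dp [ 0.8 -2.   0.7] rz -0.001 q [ 23.   9. -15.  -0. -66. -25.] F [-8.4  5.2  6.5] t 34.5
door n 500 slope -0.7335154109784251 z@0 55.70980137414891 z@-90 118.2500668227201
```

Call:
step_arm(
  dp=[
    [0,-8.5,-10],
    [0,-9.5,-9],
    [0,-10,-8.5],
    [0,-11,-7.5],
    [0,-11.5,-6.5],
    [0,-12,-5.5],
    [0,-12.5,-4.5],
    [0,-12.5,-3],
    [0,-13,-2],
    [0,-13,-1],
    [0,-3,0],
    [0,0,0],
  ],
  rotation=[
    [0,0,0],
    [0,0,0],
    [0,0,0],
    [0,0,0],
    [0,0,0],
    [0,0,0],
    [0,0,0],
    [0,0,0],
    [0,0,0],
    [0,0,0],
    [0,0,0],
    [0,0,0],
  ],
)

```text
t: 36.05
eef_pos: [587.2, 30.8, 191.3]
orientation: [[-0.036, -0.999, -0.004], [-0.999, 0.036, 0.0], [-0.0, 0.004, -1.0]]
force: [-12.8, 5.0, 9.8]
gripper_width: 10.3
grip_force: 32.6
```

```bash
cat >>h.py <<'E'
def shut():
    for c in("top","side"):
        im,d=grab_frame(c);D=w2d(pts(c,d).reshape(-1,3).T).T
        m=(abs(D[:,1])>30)&(abs(D[:,1])<62)&(D[:,2]>192)&(D[:,2]<225)&(D[:,0]>-60)&(D[:,0]<30)
        k=(abs(D[:,1])>75)&(abs(D[:,1])<165)&(D[:,2]>155)&(D[:,2]<167)&(D[:,0]>-60)&(D[:,0]<20)
        print(c,"bar",m.sum(),np.round(np.median(D[m],0),1),"edge",k.sum(),np.round(np.median(D[k],0),1))
    return im
E
python3 - <<'E'
from h import *
delta(d2w(-5,0,189),-92.1);shut()
E
```

```text
now [587.2  30.8 191.3] drv [ -4.3   0.8 191.3] yaw -92.1 z [-0.004  0.    -1.   ] dp [0.8 0.7 2.3] rz 0.0 q [ 18.  20.   8.  -0. -78. -20.] F [-12.8   5.    9.8] t 36.0
top bar 69 [ -4.5 -46.8 204.5] edge 147 [  -2.6 -119.   160.3]
side bar 26 [ -7.5 -45.5 205.8] edge 157 [ -6.8 -85.4 161.4]
```

Call:
step_arm(
  dp=[
    [0,2,0],
    [0,0,0],
    [0,0,0],
  ],
  rotation=[
    [0,0,0],
    [0,0,0],
    [0,0,0],
  ],
  jaw=28,
)

```text
t: 36.52
eef_pos: [587.6, 30.3, 189.5]
orientation: [[-0.037, -0.999, 0.0], [-0.999, 0.037, -0.0], [0.0, -0.0, -1.0]]
force: [0.0, -0.6, 0.1]
gripper_width: 28.2
grip_force: 0.0
```

Call:
step_arm(
  dp=[
    [0,0,-20],
    [0,0,-30],
    [0,0,0],
  ],
  rotation=[
    [0,0,0],
    [0,0,0],
    [0,0,0],
  ],
)

```text
t: 36.9
eef_pos: [588.8, 30.4, 242.0]
orientation: [[-0.037, -0.999, 0.005], [-0.999, 0.037, 0.0], [-0.001, -0.005, -1.0]]
force: [-0.4, -0.2, -0.9]
gripper_width: 27.9
grip_force: 0.0
```

Call:
step_arm(
  dp=[
    [40,10,0],
    [50,10,0],
    [50,10,0],
    [50,10,0],
    [37,0,0],
    [0,0,0],
  ],
  rotation=[
    [0,0,0],
    [0,0,0],
    [0,0,0],
    [0,0,0],
    [0,0,0],
    [0,0,0],
  ],
  jaw=0,
)

```text
t: 37.65
eef_pos: [538.2, -197.1, 238.3]
orientation: [[-0.041, -0.999, -0.002], [-0.999, 0.041, -0.0], [0.0, 0.002, -1.0]]
force: [0.3, 0.5, 0.3]
gripper_width: -0.1
grip_force: 0.0
```

```bash
python3 - <<'E'
from h import *
delta(d2w(-40,-226,128),-92.1);im=shut();save("i.png",im,(290,150,460,300),4)
P=pts("side",grab_frame("side")[1]);D=w2d(P.reshape(-1,3).T).T
m=(abs(D[:,1]+226)<20)&(D[:,2]>125)&(D[:,2]<165)&(abs(D[:,0]-50)<60);print("knob",m.sum(),np.median(D[m],0))
E
```

```text
now [ 538.2 -197.1  238.3] drv [ -44.9 -228.7  238.3] yaw -92.3 z [-0.002 -0.    -1.   ] dp [ -2.8  -5.1 110.3] rz -0.004 q [ -4.  17.  11.   0. -84.   2.] F [0.3 0.5 0.3] t 37.6
top bar 67 [ -4.2  45.8 206. ] edge 146 [ -3.8 119.8 160.1]
side bar 31 [ -8.4  38.8 204.9] edge 153 [ -7.4 -85.2 161.7]
knob 81 [  46.09950436 -234.52657273  151.15822503]
```

View pics/i.png

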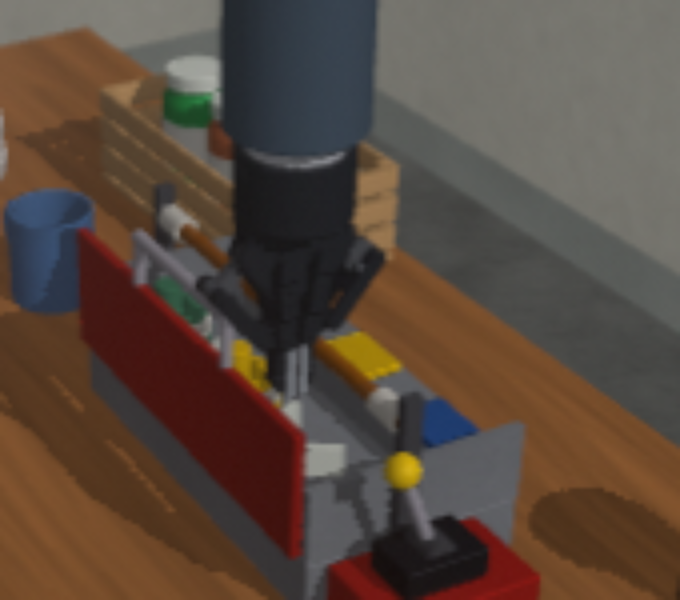

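The door is shut and upright, and the yellow knob at (403,470) still leans towards the robot. Now the switch.

Call:
step_arm(
  dp=[
    [-3,0,50],
    [0,0,50],
    [0,0,10],
    [0,-25,0],
    [0,-10,0],
    [0,-10,0],
    [0,-10,0],
    [0,-10,0],
    [0,-10,0],
    [0,-10,0],
    [0,-10,0],
    [0,-10,0],
    [0,-10,0],
    [0,-5,0],
    [0,0,0],
  ],
  rotation=[
    [0,0,0],
    [0,0,0],
    [0,0,0],
    [0,0,0],
    [0,0,0],
    [0,0,0],
    [0,0,0],
    [0,0,0],
    [0,0,0],
    [0,0,0],
    [0,0,0],
    [0,0,0],
    [0,0,0],
    [0,0,0],
    [0,0,0],
  ],
)

```text
t: 39.67
eef_pos: [659.4, -196.2, 129.0]
orientation: [[-0.037, -0.999, 0.0], [-0.999, 0.037, 0.0], [-0.0, -0.0, -1.0]]
force: [0.2, 1.1, 0.2]
gripper_width: -0.3
grip_force: 0.0
```

```bash
cat >>h.py <<'E'
def knob():
    for c in("side","top"):
        im,d=grab_frame(c);D=w2d(pts(c,d).reshape(-1,3).T).T;h=cv2.cvtColor(im,cv2.COLOR_RGB2HSV).reshape(-1,3)
        m=(abs(D[:,1]+226)<30)&(D[:,2]>120)&(D[:,2]<180)&(abs(D[:,0]-75)<70)&(h[:,0]>17)&(h[:,0]<32)&(h[:,1]>110);print(c,"knob",m.sum(),np.round(np.median(D[m],0),1))
E
python3 - <<'E'
from h import *
delta(d2w(85,-226,128),-92.1);knob()
E
```

```text
now [ 659.4 -196.2  129. ] drv [  76.2 -223.4  129. ] yaw -92.1 z [ 0.  0. -1.] dp [ 2.6 -8.8  1. ] rz -0.0 q [ -4.  33.  19.  -0. -76.   1.] F [0.2 1.1 0.2] t 39.7
side knob 61 [  98.3 -235.5  152.7]
top knob 0 [nan nan nan]
  return _methods._mean(a, axis=axis, dtype=dtype,
  ret = um.true_divide(
```

Call:
step_arm(
  dp=[
    [0,-6,0],
    [0,-6,0],
    [0,-4,0],
    [0,-3,0],
    [0,0,0],
  ],
  rotation=[
    [0,0,0],
    [0,0,0],
    [0,0,0],
    [0,0,0],
    [0,0,0],
  ],
)

```text
t: 40.4
eef_pos: [672.4, -196.9, 129.0]
orientation: [[-0.038, -0.999, -0.013], [-0.999, 0.038, 0.001], [-0.0, 0.013, -1.0]]
force: [-19.1, 3.7, 10.2]
gripper_width: -0.1
grip_force: 9.8
```

```bash
python3 - 2>/dev/null <<'E'
from h import *
delta(d2w(85,-226,128),-92.1);knob()
E
```

```text
now [ 672.4 -196.9  129. ] drv [  89.1 -223.6  129. ] yaw -92.2 z [-0.013  0.001 -1.   ] dp [2.4 4.1 1.1] rz -0.001 q [ -4.  35.  22.  -0. -78.   1.] F [-19.1   3.7  10.2] t 40.4
side knob 56 [ 109.8 -236.3  148.5]
top knob 0 [nan nan nan]
```

Call:
step_arm(
  dp=[
    [0,15,0],
    [0,45,0],
    [0,60,-30],
    [0,60,-60],
    [0,0,0],
  ],
  rotation=[
    [0,0,0],
    [0,0,0],
    [0,0,0],
    [0,0,0],
    [0,0,0],
  ],
)

```text
t: 41.12
eef_pos: [518.5, -191.9, 207.2]
orientation: [[-0.037, -0.999, 0.01], [-0.999, 0.037, -0.002], [0.002, -0.01, -1.0]]
force: [0.4, 0.3, 0.3]
gripper_width: 0.1
grip_force: 0.0
```

```bash
python3 - 2>/dev/null <<'E'
from h import *
delta(d2w(-60,-226,128),-92.1);knob();shut()
for c in("side","top"):
    im,d=grab_frame(c);P=pts(c,d);D=w2d(P.reshape(-1,3).T).T
    for n,y in(("green",115),("yellow",0)):
        m=(np.hypot(D[:,0]-45,D[:,1]-y)<45)
        for w,z in(("knob",126),("lid",100)):
            q=D[m&(abs(D[:,2]-z)<3)]
            if len(q)>5:print(c,n,w,len(q),np.round((np.percentile(q,2,axis=0)+np.percentile(q,98,axis=0))/2,1))
    if c=="side":save("j.png",im,(290,150,460,300),4)
E
```

```text
now [ 518.5 -191.9  207.2] drv [ -64.9 -224.2  207.2] yaw -92.1 z [ 0.01  -0.002 -1.   ] dp [ 1.7 -4.1 79.3] rz -0.0 q [ -4.  15.   3.   0. -78.   2.] F [0.4 0.3 0.3] t 41.1
side knob 63 [ 109.5 -234.7  149. ]
top knob 74 [ 113.2 -225.6  152.2]
top bar 67 [ -3.7  45.6 205.8] edge 143 [ -3.7 125.3 161. ]
side bar 33 [ -7.4  43.6 207. ] edge 69 [ -7.4 112.  161.5]
side green knob 21 [ 41.5 108.6 125.9]
side green lid 18 [ 61.7 106.2 100.2]
top green knob 41 [ 44.9 114.  125.9]
top green lid 290 [ 44.5 114.2 100. ]
top yellow lid 90 [48.5 20.1 99.9]
```

View pics/j.png

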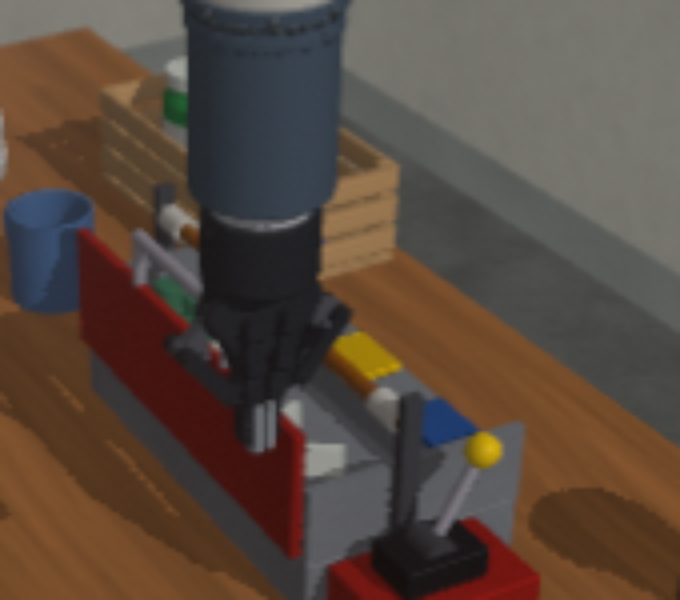

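The switch leans fully away, with its knob at (483,450) and x=113, and the door is shut. I'll move the arm aside for one last check of the yellow jar.

Call:
step_arm(
  dp=[
    [0,50,-30],
    [40,40,0],
    [50,20,0],
    [50,0,0],
    [0,0,0],
  ],
  rotation=[
    [0,0,0],
    [0,0,0],
    [0,0,0],
    [0,0,0],
    [0,0,0],
  ],
)

```text
t: 42.05
eef_pos: [402.3, -329.4, 229.8]
orientation: [[-0.041, -0.999, -0.003], [-0.999, 0.041, 0.001], [-0.001, 0.003, -1.0]]
force: [-0.5, 0.1, 0.2]
gripper_width: -0.2
grip_force: 0.0
```

```bash
python3 - 2>/dev/null <<'E'
from h import *
knob();shut()
im,d=grab_frame("top");P=pts("top",d);D=w2d(P.reshape(-1,3).T).T
ok=True
for n,y in(("green",115),("yellow",0)):
    m=(np.hypot(D[:,0]-45,D[:,1]-y)<45)
    for w,z in(("knob",126),("lid",100)):
        q=D[m&(abs(D[:,2]-z)<3)];c=(np.percentile(q,2,axis=0)+np.percentile(q,98,axis=0))/2
        print(n,w,len(q),np.round(c,1))
        ok&=abs(c[0]-45)<4 and abs(c[1]-y)<3.5
print(ok)
if ok: print(job.job_done())
E
```

```text
side knob 63 [ 108.9 -235.7  148.7]
top knob 73 [ 113.1 -225.8  150.5]
top bar 137 [ -3.1 -30.3 205.6] edge 286 [ -3.2  76.9 160.4]
side bar 0 [nan nan nan] edge 45 [ -7.6 128.3 162.2]
green knob 39 [ 44.8 114.1 125.9]
green lid 276 [ 44.1 113.8 100. ]
yellow knob 29 [ 46.    1.  125.9]
yellow lid 262 [ 49.3  -0.3 100. ]
False
```

The lid reading is shifted because the shut door hides its near edge. The knob, at x 46 and y 1, shows the yellow jar seated.

```bash
python3 -c "
from station import job
print(job.job_done())"
```

```text
the job is handed in; nothing more can be done
None
```

I seated the green and yellow jars in their matching nests, shut the door, threw the switch fully on and handed the job in at about 42 s; the hand-in call returned no verdict. The blue jar was absent this time.

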